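Put the loose spice tin away in the push-to-open drawer

ROBOT

A 6-joint arm with a two-finger parallel gripper is mounted at the origin on the work surface. World frame = base frame: x ahead of the robot, y to its left, z up, the work surface at z = 0. Lengths are in m, angles in rad, forces in N, time in s.
With the tool pointing down it reaches from about 0.35 to 0.775 m from the base axis. Payload 7.3 kg.
Tool frame: the origin (TCP) lies at the very end of the fingers, on their centre line; the grasp point (between the pads) lies 19 mm behind it; x points along the fingers, y is the direction in which the jaws open and shut, and the axes are right-handed (so a half turn about x gives the same grasp; the last joint's range is limited). The gripper opens to 92 mm and grips with 3 to 60 N. Pads are 19 mm wide; open, the fingers measure 130 mm over their backs; the gripper's body (75 mm by 190 mm) begins 47 mm behind the grasp point.
Start: joints at [-1.449, 0.342, 1.524, -0, 1.275, -0.146], TCP at [0.139, -0.506, 0.227] pointing down, gripper open.
Joint ranges: [-2.53, 2.53], [-0.77, 2.02], [0.04, 2.7], [-1, 4.14], [0.28, 2.66], [-3.11, 3.11]. Speed limits (rad/s): [2.57, 2.57, 3.14, 3.14, 3.14, 3.14].

INTERFACE

Orientations are given as [roll, pitch, yaw] about the fixed x, y, z axes, in that order (R = Rz(yaw) Ry(pitch) Rx(roll)).
In Python, from cell import robot gives the robot as it stands.
- The arm moves only by the tool play_rows, never from a script. Its argument "moves" is a list that holds one entry, the list of rows, each a list of 5 numbers: the shift along the tool's x, y, z in m, then the turn about the tool's x in degrees, then the opening, from -1 (shut) to 1 (fully open), so that 0 is half open. A call has exactly 10 rows; each row shifts and turns the pose as measured when the row begins, along the tool's axes as they then stand; what a row does not reach is not made up. A row lasts 1/10 s, in which the tool goes at most 50 mm and 8.59 degrees, less where a joint would pass 70% of its speed; a pose out of reach is approached as far as the arm can. A call with a gripper value outside its range is refused whole. The fingers move at their own pace and stop on an object; "grip_force" is the grip in N (left out, the last holds). Time passes only in rows, so rows that do not move let the fingers close, or fill a call up. It gives the time, the measured TCP pose, the force and the opening at its end, in the units of the state.
- robot.observe(): the state, without advancing time (a new reading comes with each control period).
- robot.read_camera(name): name is "scene" or "top" or "wrist"; returns the picture (384x512x3 uint8, red, green, blue); there is no depth.
- robot.get_calibration(name): a dict with "mtx" (3x3 intrinsics, pixels), "view" (4x4, takes a point from world to camera coordinates). Camera axes: x right, y up, looking along -z (the intrinsics and any distortion apply to the point x, -y, -z); pixel columns grow to the right and rows downward; lengths in m; the calibration is good to about 2 mm. A picture is of the moment at which its call begins: read the wrist's pose just before it. get_calibration takes no time and is no camera call; for the wrist camera it gives the pose at the moment of the call.
- robot.hand_in(): hands the job in, once; it reports no verdict.
Trained networks look in the newest picture that a camera, given by its name, has taken for a name from the list of things; names that differ only in an ending like _2 or _b are one class to them, and where a whole thing is asked for, a point or a joint stands for the part that bears it (a point fixed in the world has none). Each returns a list of dicts, best first, with "score" (0 to 1); they miss things now and then, are a little off and sometimes report something else, mostly with a low value. They report only what shows in the picture. A call takes as long as a camera call. They do not tell look-alikes from the thing itself.
- robot.spot_in(camera, label): "point" ([column, row] in pixels, amid what is visible of it).
The state is a dict: "time": time; "qpos": joint angles; "qvel": joint speeds; "joint_efforts": joint torques, N m; "tool_pos": TCP position; "tool_rot": TCP orientation; "contact_force": force on the tool from outside, world axes, zero at the start; "torque": the same for the moment, N m; "opening": finger opening in m.
Only numpy, scipy, OpenCV 4.12 (cv2) and the standard library are available. Lean on these libraries where they do the work, as an engineer would, in place of code of your own. Each camera call takes 0.05 s, during which the arm holds its last target.

TASK

The low teak counter shelf has one shallow drawer without a handle, held by a touch latch: push its front in until the latch lets go, then get out of its way so that it springs fully out. Set the loose steel spice tin gently upright on the drawer's floor and let go, then push the drawer home again until the latch catches and it stays shut by itself. Feel for the end of the latch's stroke, never push on the drawer with more than 16 N, and leave the spice tower, bowl, jar and tumbler where they stand.

Things in the scene. Friction and masses are not known exactly. Their poses are not given: they have to be found in the camera images.
- shelf: Low teak counter shelf, fixed to the counter: 220 mm deep (x), 200 mm wide (y), its deck 74 mm high, with a back lip up to 94 mm along the far edge. Origin under its centre on the counter; its front looks along its own -x, z up. The carcass ends at x = -110 mm.
- drawer (a joint): Drawer slide along the shelf's -x, m: 0 shut (to 2 mm), 0.08 fully out, negative pushed in. A spring pushes it out: 6.5 N shut, 2.5 N out. Push-push latch: push to its end stop, 5 to 18 mm beyond shut (varies, unseen), and back off: if shut it springs fully out within 1.5 s when unobstructed; if out it catches at 0. Stroke 7 to 9 N, then about 5 N per mm; 12 N works it; a shorter push does not.
- drawer_front (a point): Centre of the flat outer face of the drawer's teak front, 41 mm above the counter; moves with the drawer, axes as the shelf's (outward is -x). The front is 200 mm wide, 14 mm thick, from 4 to 78 mm above the counter (4 mm higher than the deck), no handle; when shut a 20 mm gap is left between its back and the carcass.
- drawer_in (a point): Point on the drawer's floor, 8 mm above the counter, half-way across, 50 mm behind the back of the front: the middle of the part open to the sky when fully out, 100 mm (x) by 156 mm (y). Moves with the drawer, axes as the shelf's. Side walls stand 30 mm above the floor. The opening under the deck ends 62 mm above the counter, so the upright tin passes.
- tin_center (a point): Centre of the loose closed steel spice tin: upright cylinder 50 mm across, 45 mm high, 0.09 to 0.18 kg; z is its axis. It starts on the counter to the left or right of the shelf, its centre 22.5 mm above the counter.
- tower: Steel spice tower of three such tiers with a knobbed cap: 50 mm across, 160 mm high, on the counter on the other side of the shelf from the tin. Origin under its centre. To be left alone.
- bowl: Small wooden bowl on the counter, 100 mm across, 45 mm high, origin under its centre. To be left alone.
- jar: Lidded white ceramic jar standing on the shelf's deck, 72 mm across, 100 mm high, origin under its centre. To be left alone.
- tumbler: Glass tumbler standing on the shelf's deck, 66 mm across, 90 mm high, origin under its centre. To be left alone.
Not all that is in view belongs to the job. There is more than one size of the part that bears tin_center; the job needs the middle-sized.

How it is judged:
By the outcome, as a careful person would: the job done as asked, in the order asked, and still so for the second after the job is handed in, with the robot touching nothing.
It also fails if it takes over 72 s, if anything falls off the work surface, if the arm or the gripper's body presses on something with over 40 N, if the wrist force passes 120 N, or if a joint passes its speed limit or range.

## Working session

There is one attempt and no reset: what is moved stays moved. The work goes in short steps, Python scripts to look and compute and a tool call to move; the robot and the scene stay as the last step left them, time stands still between calls to the robot, and variables do not carry over. Pictures are saved under pics/ and viewed, and the job is handed in when it is done.

Besides the shell and the picture viewer there is one more tool, called after ">>>" in YAML: its name, and indented under it one key for each argument. play_rows: Moves the arm, as the interface text tells. Its arguments: {"type":"object","properties":{"moves":{"type":"array"},"grip_force":{"type":"number"}},"required":["moves"]}

```bash
ls; mkdir -p pics
cat > h.py <<'E'
import numpy as np, cv2
from cell import robot
def proj(cal,P):
    P=np.atleast_2d(P); V=np.array(cal['view']); c=(V[:3,:3]@P.T).T+V[:3,3]
    q=np.stack([c[:,0],-c[:,1],-c[:,2]],1); u=(np.array(cal['mtx'])@q.T).T
    return u[:,:2]/u[:,2:]
def ray(cal,px,z):
    V=np.array(cal['view']);R=V[:3,:3];t=V[:3,3];o=-R.T@t
    d=np.linalg.inv(np.array(cal['mtx']))@np.array([px[0],px[1],1.]); d=R.T@np.array([d[0],-d[1],-d[2]])
    return o+d*(z-o[2])/d[2]
def save(img,name): cv2.imwrite('pics/'+name,np.ascontiguousarray(img[...,::-1]))
E
python3 - <<'E'
from h import *
for c in ['scene','top','wrist']:
    save(robot.read_camera(c),c+'0.png'); cal=robot.get_calibration(c); print(c,{k:np.round(v,3).tolist() for k,v in cal.items()})
    if c!='wrist':
        for l in ['shelf','drawer_front','tin_center','tower','bowl','jar','tumbler']:
            print(l,[(np.round(d['point'],1).tolist(),round(d['score'],2)) for d in robot.spot_in(c,l)][:5])
print(robot.observe())
E
```

```text
pics
scene {'mtx': [[484.908, 0.0, 264.873], [0.0, 484.908, 178.637], [0.0, 0.0, 1.0]], 'view': [[-0.722, 0.691, -0.015, 0.451], [-0.412, -0.413, 0.812, 0.186], [0.555, 0.593, 0.584, -1.878], [0.0, 0.0, 0.0, 1.0]]}
shelf [([261.4, 203.6], 0.83)]
drawer_front [([284.4, 180.9], 0.95), ([223.0, 171.0], 0.46)]
tin_center [([229.8, 139.9], 0.74), ([209.3, 148.5], 0.56), ([219.4, 132.2], 0.55)]
tower [([376.2, 198.4], 0.93)]
bowl [([394.4, 271.9], 0.82)]
jar [([243.5, 191.2], 0.74)]
tumbler [([220.6, 171.6], 0.98)]
top {'mtx': [[350.955, 0.0, 256.372], [0.0, 350.955, 191.179], [0.0, 0.0, 1.0]], 'view': [[-0.023, -1.0, 0.003, 0.033], [0.98, -0.022, 0.196, -0.619], [-0.196, 0.008, 0.981, -0.9], [0.0, 0.0, 0.0, 1.0]]}
shelf [([268.6, 184.2], 0.82)]
drawer_front [([263.1, 214.6], 0.91)]
tin_center [([384.7, 239.1], 0.62), ([418.0, 245.2], 0.59), ([379.1, 204.2], 0.57)]
tower [([156.3, 260.2], 0.75)]
bowl [([94.7, 193.3], 0.96)]
jar []
tumbler [([287.2, 144.9], 0.66), ([153.5, 259.8], 0.27)]
wrist {'mtx': [[313.96, 0.0, 252.597], [0.0, 313.96, 188.854], [0.0, 0.0, 1.0]], 'view': [[0.264, -0.964, 0.0, -0.525], [0.934, 0.256, -0.25, 0.032], [0.241, 0.066, 0.968, -0.39], [0.0, 0.0, 0.0, 1.0]]}
{'time': 0.85, 'qpos': array([-1.44900044e+00,  3.41957750e-01,  1.52409988e+00, -3.57379548e-05,
        1.27540289e+00, -1.45986874e-01]), 'qvel': array([-0.00147649, -0.00111759,  0.00042196, -0.00072185,  0.00129841,
       -0.00133445]), 'joint_efforts': array([-2.90941884e-03, -4.31116104e+01, -2.44475573e+01,  7.18844030e-02,
        4.84146550e-02, -2.78370283e-05]), 'tool_pos': array([ 0.1389313 , -0.50630056,  0.2267625 ]), 'tool_rot': array([ 1.17160189,  1.57065984, -1.70219761]), 'contact_force': array([ 0.07646948,  0.07227708, -0.1257802 ]), 'torque': array([0.03396176, 0.02146508, 0.00530795]), 'opening': 0.0918203897748773}
```

View pics/top0.png

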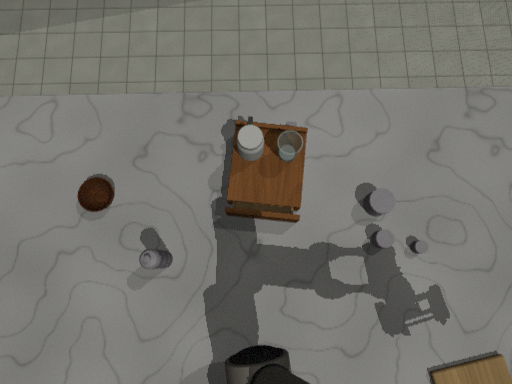

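View pics/scene0.png

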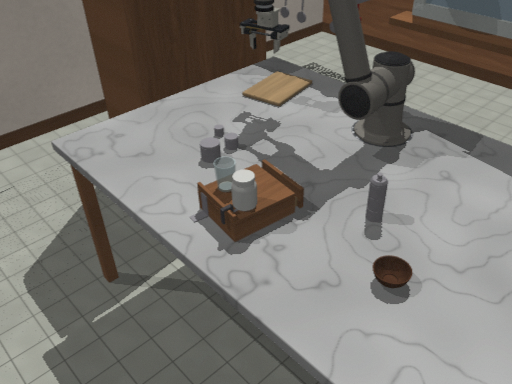

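The top view shows the shelf near (267,170) with its front facing the robot, and three tins on the right at (380,203), (384,239) and (420,246). The tower is at (152,259) and the bowl at (96,194). Next I'll measure tin sizes and the shelf pose.

Run:
```python
from h import *
a=cv2.imread('pics/top0.png'); 
cv2.imwrite('pics/tA.png',cv2.resize(a[180:260,350:440],None,fx=7,fy=7,interpolation=cv2.INTER_CUBIC))
cv2.imwrite('pics/tB.png',cv2.resize(a[110:230,215:320],None,fx=5,fy=5,interpolation=cv2.INTER_CUBIC))
s=cv2.imread('pics/scene0.png')
cv2.imwrite('pics/sA.png',cv2.resize(s[115:240,190:310],None,fx=4.8,fy=4.8,interpolation=cv2.INTER_CUBIC))
```

```text
(no output)
```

View pics/tA.png

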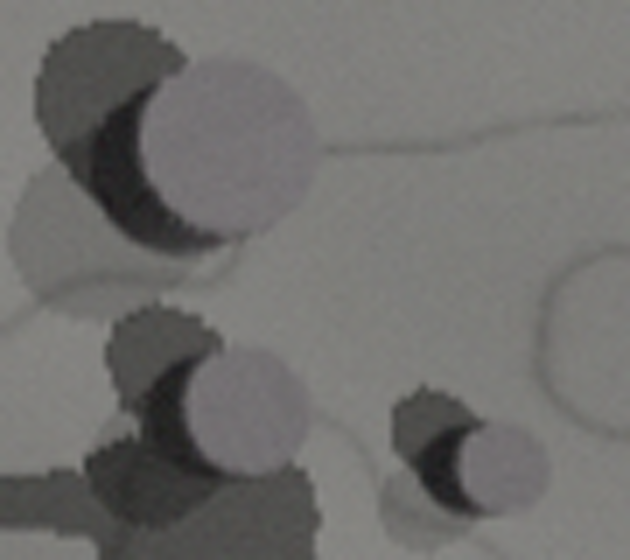

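View pics/tB.png

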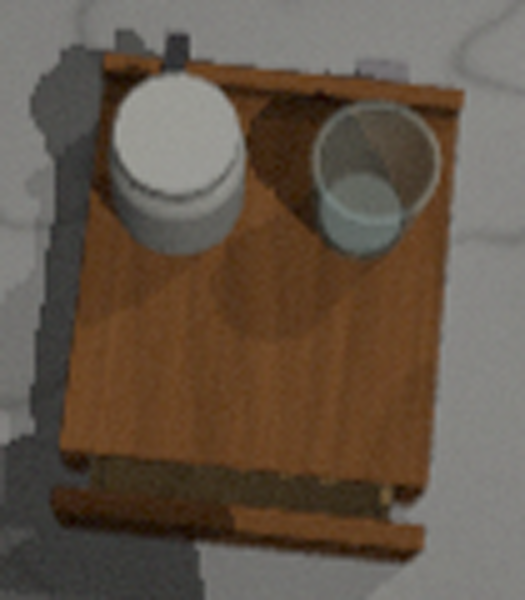

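View pics/sA.png

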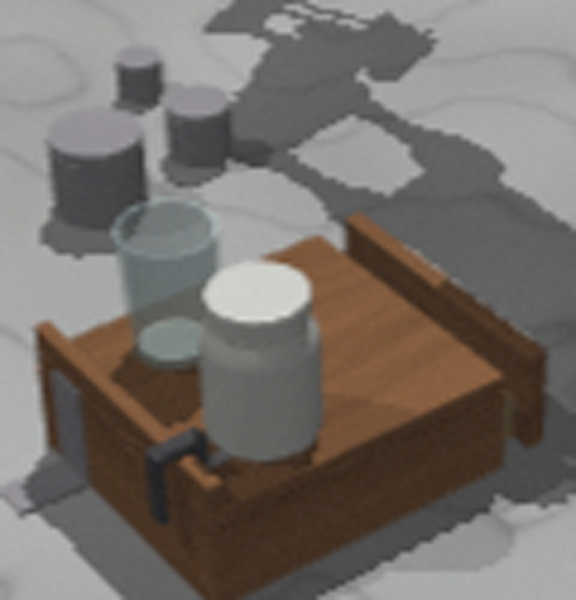

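Run:
```python
from h import *
from scipy.optimize import least_squares
cal=robot.get_calibration('top')
f=lambda x,y:((x+.5)/5-.5+215,(y+.5)/5-.5+110)
loc=np.array([[110,100,94],[110,-100,94],[-110,100,74],[-110,-100,74],[-130,100,78],[-130,-100,78]])/1e3
px=np.array([f(105,56),f(464,93),f(62,456),f(428,490),f(55,488),f(425,527)])
def W(p,l): 
    c,s=np.cos(p[2]),np.sin(p[2]); return l@np.array([[c,s,0],[-s,c,0],[0,0,1]])+[p[0],p[1],0]
r=least_squares(lambda p:(proj(cal,W(p,loc))-px).ravel(),[0.6,0,0])
print(np.round(r.x,4),np.round(r.fun.reshape(-1,2),1).tolist()); np.save('shelf.npy',r.x)
V=np.array(cal['view']);print('cam',-V[:3,:3].T@V[:3,3])
for n,c,d,z in[('big',(230,148),178,.065),('mid',(249,411),123,.045),('small',(505,469),92,.033)]:
    p=[(c[0]+.5)/7-.5+350,(c[1]+.5)/7-.5+180]; P=ray(cal,p,z); 
    Q=ray(cal,[p[0]+d/7,p[1]],z); print(n,P.round(4),'dia',np.linalg.norm(P-Q).round(4))
cs=robot.get_calibration('scene')
print(proj(cs,[[*ray(cal,[385.1,238.3],.045)[:2],.045]]),proj(cs,W(r.x,loc)).round(1).tolist())
for l,z in[((152,259),.15),((95.5,193),.045)]: print(ray(cal,l,z).round(3))
o=robot.observe(); from scipy.spatial.transform import Rotation as R
print(R.from_euler('xyz',o['tool_rot']).as_matrix().round(3))
print('front shut',W(r.x,np.array([[-.144,0,.041],[-.224,0,.041],[-.16,0,.008],[-.144,.1,.04],[-.144,-.1,.04]])).round(4).tolist())
```

```text
[ 0.6908 -0.0127 -0.1257] [[-0.3, -0.0], [0.3, -0.3], [-0.7, -0.4], [0.4, 0.3], [-0.3, 0.3], [0.6, 0.1]]
cam [0.43177705 0.02622887 1.00359432]
big [ 0.5852 -0.3226  0.065 ] dia 0.0691
mid [ 0.485  -0.3278  0.045 ] dia 0.0478
small [ 0.4609 -0.4303  0.033 ] dia 0.036
[[230.29642017 135.53661336]] [[233.0, 216.1], [196.4, 182.1], [295.0, 192.2], [255.9, 162.7], [300.2, 188.7], [260.8, 159.6]]
[0.443 0.272 0.15 ]
[0.628 0.466 0.045]
[[-0.     0.265 -0.964]
 [-0.    -0.964 -0.265]
 [-1.     0.     0.   ]]
front shut [[0.5479, 0.0053, 0.041], [0.4685, 0.0154, 0.041], [0.532, 0.0073, 0.008], [0.5604, 0.1045, 0.04], [0.5354, -0.0939, 0.04]]
```

View pics/wrist0.png

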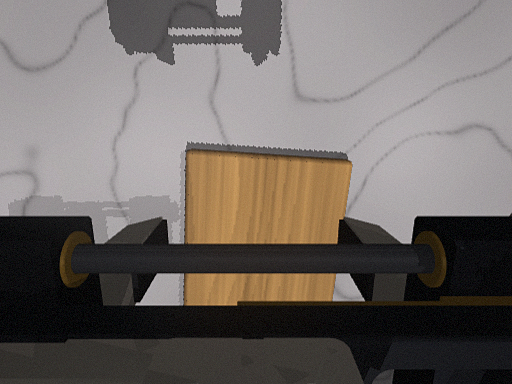

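The 50 mm tin is the middle one at (0.485, -0.328), measured at 48 mm across. The shelf pose fits within 0.7 px: centre (0.691, -0.013), yaw -7.2°. I'll turn the tool square to the shelf and go to the drawer front with the fingers shut.

>>> play_rows:
  moves:
    - [[0,0,0,7.5,-1],[0,0,0,7.5,-1],[0,0,0,7.5,-1],[0,-0.043,-0.022,0,-1],[0,-0.043,-0.022,0,-1],[0,-0.043,-0.022,0,-1],[0,-0.043,-0.022,0,-1],[0,-0.043,-0.022,0,-1],[0,-0.043,-0.022,0,-1],[0,-0.043,-0.022,0,-1]]
  grip_force: 20

```text
time: 1.85
tool_pos: [0.3374, -0.2262, 0.2259]
tool_rot: [2.133, 1.567, -1.162]
contact_force: [0.6, -0.5, 0.2]
opening: 0.0166
```

```bash
cat >> h.py <<'E'
from scipy.spatial.transform import Rotation as Rn
def st(tgt=None):
    o=robot.observe(); s=np.load('shelf.npy'); c,k=np.cos(s[2]),np.sin(s[2])
    M=np.array([[c,k,0],[-k,c,0],[0,0,1]]); p=M@(o['tool_pos']-[s[0],s[1],0]); R=Rn.from_euler('xyz',o['tool_rot']).as_matrix()
    print('t',round(o['time'],2),'tcp',o['tool_pos'].round(4),'shelf',p.round(4),'Fshelf',(M@o['contact_force']).round(2),'open',round(o['opening'],4))
    print('toolz-vs-(-shelfx) deg',round(np.degrees(np.arctan2(*( (M@R[:,2])[[1,0]]*[1,-1]*[-1,1]*[-1,1]*1))),2),'y',(M@R[:,1]).round(3),'z',(M@R[:,2]).round(3),'q6',round(o['qpos'][5],2))
    if tgt is not None:
        w=np.array(tgt,float); print('tool delta to',tgt,(R.T@(M.T@(w-p))).round(4))
    return o,p,R,M
E
python3 -c "
from h import *
st([-.19,0,.04])"
```

```text
t 1.85 tcp [ 0.3374 -0.2262  0.2259] shelf [-0.3238 -0.2561  0.2259] Fshelf [ 0.63 -0.41  0.19] open 0.0166
toolz-vs-(-shelfx) deg 1.59 y [-0.028 -1.     0.004] z [-1.     0.028 -0.002] q6 0.95
tool delta to [-0.19, 0, 0.04] [ 0.1852 -0.2604 -0.1262]
```

>>> play_rows:
  moves:
    - [[0,-0.042,-0.021,-1.6,-1],[0,-0.042,-0.021,0,-1],[0,-0.043,-0.021,0,-1],[0,-0.043,-0.021,0,-1],[0,-0.043,-0.021,0,-1],[0.01,-0.043,-0.02,0,-1],[0.045,0,0,0,-1],[0.045,0,0,0,-1],[0.045,0,0,0,-1],[0.04,0,0,0,-1]]

```text
time: 2.85
tool_pos: [0.5111, 0.0283, 0.043]
tool_rot: [3.008, 1.543, -0.247]
contact_force: [0.6, -0.0, 0.3]
opening: 0.0004
```

```bash
python3 -c "
from h import *
st([-.1575,0,.035])
save(robot.read_camera('wrist'),'w1.png');save(robot.read_camera('top'),'t1.png');
c=robot.get_calibration('wrist');V=c['view'];print(-V[:3,:3].T@V[:3,3])"
```

```text
t 2.85 tcp [0.5111 0.0283 0.043 ] shelf [-0.1834  0.0182  0.043 ] Fshelf [0.63 0.06 0.27] open 0.0004
toolz-vs-(-shelfx) deg -0.72 y [ 0.012 -1.     0.004] z [-1.    -0.013 -0.028] q6 1.6
tool delta to [-0.1575, 0, 0.035] [ 0.0088  0.0185 -0.0255]
[0.57117271 0.02201163 0.20043344]
```

View pics/w1.png

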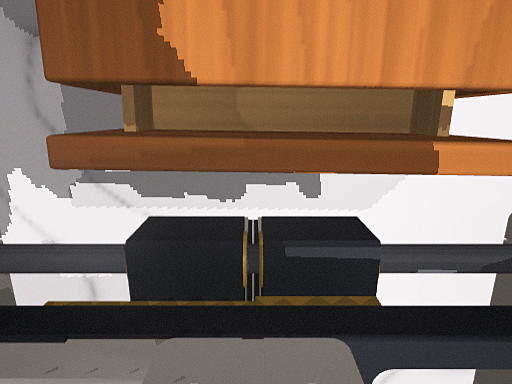

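View pics/t1.png

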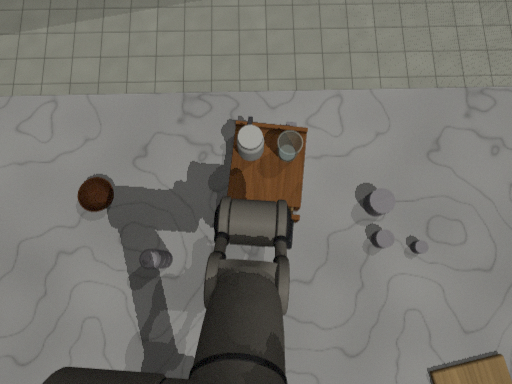

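>>> play_rows:
  moves:
    - [[0.003,0.006,-0.004,0,-1],[0.003,0.006,-0.004,0,-1],[0.003,0.006,-0.004,0,-1],[0,0,-0.003,-0.7,-1],[0,0,-0.002,0,-1],[0,0,-0.001,0,-1],[0,0,-0.001,0,-1],[0,0,-0.001,0,-1],[0,0,-0.001,0,-1],[0,0,-0.001,0,-1]]

```text
time: 3.95
tool_pos: [0.5348, 0.0048, 0.0401]
tool_rot: [2.996, 1.539, -0.247]
contact_force: [-0.3, 1.0, -0.2]
opening: 0.0004
```

```bash
python3 -c "
from h import *
st([-.1575,0,.035])"
```

```text
t 3.95 tcp [0.5348 0.0048 0.0401] shelf [-0.1569 -0.0021  0.0401] Fshelf [-0.44  0.92 -0.16] open 0.0004
toolz-vs-(-shelfx) deg -1.39 y [ 0.024 -1.     0.005] z [-0.999 -0.024 -0.032] q6 1.54
tool delta to [-0.1575, 0, 0.035] [ 0.0051 -0.0022  0.0007]
```

>>> play_rows:
  moves:
    - [[0,0,0,0.7,-1],[0,0,-0.001,0.6,-1],[0,0,-0.001,0,-1],[0,0,-0.001,0,-1],[0,0,-0.001,0,-1],[0,0,-0.001,0,-1],[0,0,-0.001,0,-1],[0,0,0,0,-1],[0,0,0,0,-1],[0,0,0,0,-1]]

```text
time: 4.95
tool_pos: [0.5381, 0.0047, 0.0394]
tool_rot: [2.983, 1.546, -0.285]
contact_force: [-3.1, 0.1, 2.2]
opening: 0.0002
```

```bash
python3 -c "
from h import *
st()"
```

```text
t 4.95 tcp [0.5381 0.0047 0.0394] shelf [-0.1536 -0.0018  0.0394] Fshelf [-3.07 -0.25  2.24] open 0.0002
toolz-vs-(-shelfx) deg -0.01 y [ 0.    -1.     0.004] z [-1.    -0.    -0.025] q6 1.57
```

>>> play_rows:
  moves:
    - [[0,0,-0.001,0,-1],[0,0,-0.001,0,-1],[0,0,-0.001,0,-1],[0,0,-0.001,0,-1],[0,0,-0.001,0,-1],[0,0,-0.001,0,-1],[0,0,-0.001,0,-1],[0,0,-0.001,0,-1],[0,0,-0.001,0,-1],[0,0,-0.001,0,-1]]

```text
time: 5.95
tool_pos: [0.5385, 0.0048, 0.0383]
tool_rot: [2.038, 1.566, -1.229]
contact_force: [-6.9, 1.6, 4.3]
opening: 0.0005
```

```bash
python3 -c "
from h import *
st()"
```

```text
t 5.95 tcp [0.5385 0.0048 0.0383] shelf [-0.1533 -0.0017  0.0383] Fshelf [-7.02  0.74  4.27] open 0.0005
toolz-vs-(-shelfx) deg -0.03 y [ 0.    -1.     0.004] z [-1.    -0.    -0.002] q6 1.57
```

>>> play_rows:
  moves:
    - [[-0.0004,0,-0.0013,0,-1],[-0.0004,0,-0.0013,0,-1],[-0.0004,0,-0.0013,0,-1],[-0.0004,0,-0.0013,0,-1],[-0.0004,0,-0.0013,0,-1],[-0.0004,0,-0.0013,0,-1],[-0.0004,0,-0.0013,0,-1],[-0.0004,0,-0.0013,0,-1],[-0.0004,0,-0.0013,0,-1],[-0.0004,0,-0.0013,0,-1]]

```text
time: 6.95
tool_pos: [0.538, 0.0049, 0.0387]
tool_rot: [0.157, 1.541, -3.11]
contact_force: [-8.2, 0.2, 2.8]
opening: 0.0005
```

```bash
python3 -c "
from h import *
st()"
```

```text
t 6.95 tcp [0.538  0.0049 0.0387] shelf [-0.1537 -0.0017  0.0387] Fshelf [-8.19 -0.86  2.83] open 0.0005
toolz-vs-(-shelfx) deg 0.0 y [ 0.    -1.     0.005] z [-1.     0.     0.029] q6 1.57
```

>>> play_rows:
  moves:
    - [[-0.0004,0,-0.0018,0,-1],[-0.0004,0,-0.0018,0,-1],[-0.0004,0,-0.0018,0,-1],[-0.0004,0,-0.0018,0,-1],[-0.0004,0,-0.0018,0,-1],[-0.0004,0,-0.0018,0,-1],[-0.0004,0,-0.0018,0,-1],[-0.0004,0,-0.0018,0,-1],[-0.0004,0,-0.0018,0,-1],[-0.0004,0,-0.0018,0,-1]]

```text
time: 7.95
tool_pos: [0.5421, 0.0043, 0.0391]
tool_rot: [0.085, 1.508, 3.102]
contact_force: [-6.2, 0.6, 5.3]
opening: 0.0008
```

```bash
python3 -c "
from h import *
st()"
```

```text
t 7.95 tcp [0.5421 0.0043 0.0391] shelf [-0.1496 -0.0018  0.0391] Fshelf [-6.25 -0.15  5.3 ] open 0.0008
toolz-vs-(-shelfx) deg -0.01 y [ 0.    -1.     0.005] z [-0.998 -0.     0.062] q6 1.57
```

>>> play_rows:
  moves:
    - [[-0.0008,0,-0.002,0,-1],[-0.0008,0,-0.002,0,-1],[-0.0008,0,-0.002,0,-1],[-0.0008,0,-0.002,0,-1],[-0.0008,0,-0.002,0,-1],[-0.0008,0,-0.002,0,-1],[-0.0008,0,-0.002,0,-1],[-0.0008,0,-0.002,0,-1],[-0.0008,0,-0.002,0,-1],[-0.0008,0,-0.002,0,-1]]

```text
time: 8.95
tool_pos: [0.5449, 0.0039, 0.0397]
tool_rot: [0.058, 1.465, 3.075]
contact_force: [-8.2, 1.1, 2.0]
opening: 0.0004
```

```bash
python3 -c "
from h import *
st()"
```

```text
t 8.95 tcp [0.5449 0.0039 0.0397] shelf [-0.1468 -0.0018  0.0397] Fshelf [-8.31  0.06  2.03] open 0.0004
toolz-vs-(-shelfx) deg -0.02 y [ 0.001 -1.     0.006] z [-0.994 -0.     0.106] q6 1.57
```

>>> play_rows:
  moves:
    - [[-0.0006,0,-0.002,0,-1],[-0.0006,0,-0.002,0,-1],[-0.0006,0,-0.002,0,-1],[-0.0006,0,-0.002,0,-1],[-0.0006,0,-0.002,0,-1],[-0.0006,0,-0.002,0,-1],[-0.0006,0,-0.002,0,-1],[-0.0006,0,-0.002,0,-1],[-0.0006,0,-0.002,0,-1],[-0.0006,0,-0.002,0,-1]]

```text
time: 9.95
tool_pos: [0.5465, 0.0036, 0.0404]
tool_rot: [0.048, 1.419, 3.066]
contact_force: [-9.9, 0.5, 4.3]
opening: 0.0006
```

```bash
python3 -c "
from h import *
st()"
```

```text
t 9.95 tcp [0.5465 0.0036 0.0404] shelf [-0.1452 -0.0019  0.0404] Fshelf [-9.85 -0.72  4.32] open 0.0006
toolz-vs-(-shelfx) deg -0.05 y [ 0.002 -1.     0.007] z [-0.989 -0.001  0.151] q6 1.57
```

>>> play_rows:
  moves:
    - [[-0.0006,0,-0.0022,0,-1],[-0.0006,0,-0.0022,0,-1],[-0.0006,0,-0.0023,0,-1],[-0.0006,0,-0.0023,0,-1],[-0.0006,0,-0.0024,0,-1],[-0.0006,0,-0.0024,0,-1],[-0.0006,0,-0.0025,0,-1],[-0.0006,0,-0.0025,0,-1],[-0.0006,0,-0.0025,0,-1],[-0.0006,0,-0.0025,0,-1]]

```text
time: 10.95
tool_pos: [0.5446, 0.0038, 0.0415]
tool_rot: [0.042, 1.356, 3.061]
contact_force: [-11.9, 0.2, 8.4]
opening: 0.0002
```

```bash
python3 -c "
from h import *
st()
save(robot.read_camera('wrist'),'w2.png')"
```

```text
t 10.95 tcp [0.5446 0.0038 0.0415] shelf [-0.1471 -0.002   0.0415] Fshelf [-11.82  -1.25   8.41] open 0.0002
toolz-vs-(-shelfx) deg -0.1 y [ 0.004 -1.     0.009] z [-0.977 -0.002  0.213] q6 1.57
```

View pics/w2.png

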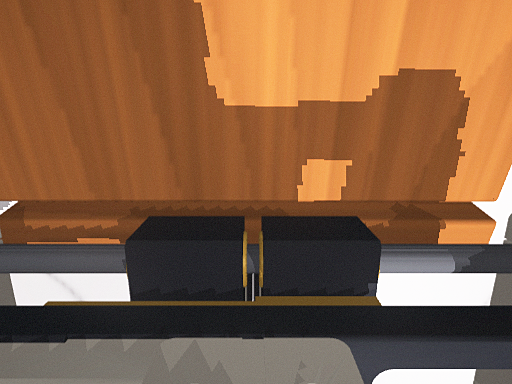

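>>> play_rows:
  moves:
    - [[-0.0012,0,-0.0026,0,-1],[-0.0012,0,-0.0028,0,-1],[-0.0012,0,-0.0029,0,-1],[-0.0012,0,-0.0029,0,-1],[0,0,0.045,0,-1],[0,0,0.045,0,-1],[0,0,0.045,0,-1],[-0.01,0,0.02,0,-1],[-0.04,0,0,0,-1],[-0.04,0,0,0,-1]]

```text
time: 12.0
tool_pos: [0.4107, 0.0211, 0.1644]
tool_rot: [0.039, 1.32, 3.057]
contact_force: [0.0, -0.2, -0.1]
opening: 0.0008
```

```bash
python3 -c "
from h import *
st()
save(robot.read_camera('wrist'),'w3.png');save(robot.read_camera('scene'),'s3.png')"
```

```text
t 12.0 tcp [0.4107 0.0211 0.1644] shelf [-0.2821 -0.0015  0.1644] Fshelf [ 0.05 -0.16 -0.06] open 0.0008
toolz-vs-(-shelfx) deg -0.08 y [ 0.004 -1.     0.01 ] z [-0.969 -0.001  0.248] q6 1.57
```

View pics/w3.png

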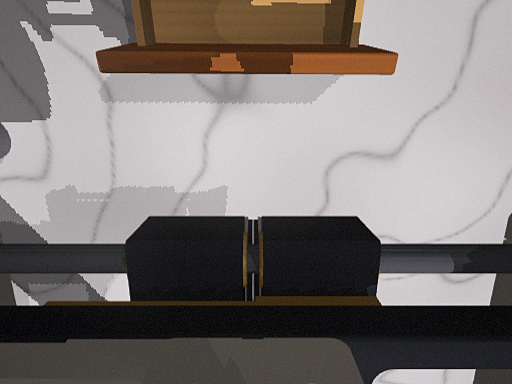

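View pics/s3.png

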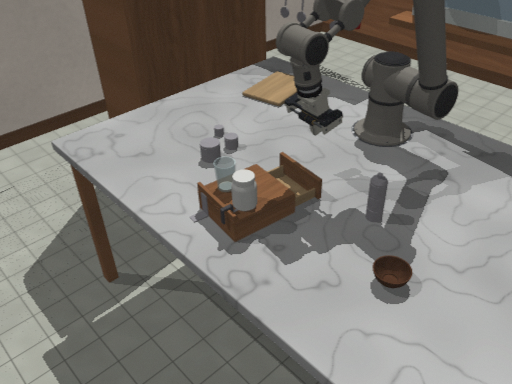

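The drawer sprang out. The tool has tilted about 14° in pitch from pushing, but the jaw axis is still level. Next I go to the tin and watch the tilt.

Run:
```python
from h import *
s=np.load('shelf.npy'); c,k=np.cos(s[2]),np.sin(s[2]); M=np.array([[c,k,0],[-k,c,0],[0,0,1]])
for n,q in dict(tin=[.485,-.3278,0],big=[.5852,-.3226,0],small=[.4609,-.4303,0],base=[0,0,0]).items(): print(n,(M@(np.array(q)-[s[0],s[1],0])).round(4))
t=M@(np.array([.485,-.3278,0])-[s[0],s[1],0])
st([t[0]-.02,t[1],.13]); print(robot.observe()['qpos'].round(3))
```

```text
tin [-0.1646 -0.3384  0.    ]
big [-0.0659 -0.3207  0.    ]
small [-0.1757 -0.4431  0.    ]
base [-0.6869 -0.074   0.    ]
t 12.1 tcp [0.4148 0.0206 0.1671] shelf [-0.2779 -0.0015  0.1671] Fshelf [ 0.08 -0.16 -1.04] open 0.0004
toolz-vs-(-shelfx) deg -0.07 y [ 0.004 -1.     0.01 ] z [-0.971 -0.001  0.238] q6 1.57
tool delta to [np.float64(-0.18464598469310484), np.float64(-0.3383920806932992), 0.13] [ 0.0173  0.3368 -0.099 ]
[-0.127  0.349  1.72  -0.011  1.312  1.571]
```

>>> play_rows:
  moves:
    - [[0.002,0.042,-0.012,0,0.65],[0.002,0.042,-0.012,0,0.65],[0.002,0.042,-0.012,0,0.65],[0.002,0.042,-0.012,0,0.65],[0.002,0.042,-0.012,0,0.65],[0.002,0.042,-0.012,0,0.65],[0.002,0.042,-0.012,0,0.65],[0.002,0.035,-0.012,0,0.65],[0,0,0,0,0.65],[0,0,0,0,0.65]]

```text
time: 13.1
tool_pos: [0.4724, -0.3329, 0.1265]
tool_rot: [0.058, 1.349, 3.08]
contact_force: [0.1, 0.4, -0.6]
opening: 0.074
```

Run:
```python
from h import *
st([-.1676,-.3384,.022])
im=robot.read_camera('wrist');cal=robot.get_calibration('wrist');np.save('calw4.npy',cal,allow_pickle=True)
for d in robot.spot_in('wrist','tin_center')[:4]: print(d, ray(cal,d['point'],.045).round(4))
p=proj(cal,[[.485,-.3278,.045]])[0]; print('pred top centre',p)
im=im.copy()
a=np.linspace(0,2*np.pi,40); ring=np.stack([.485+.025*np.cos(a),-.3278+.025*np.sin(a),0*a+.045],1)
for q in proj(cal,ring): cv2.circle(im,tuple(int(v) for v in q.round()),1,(255,0,0),-1)
save(im,'w4.png')
```

```text
t 13.1 tcp [ 0.4724 -0.3329  0.1265] shelf [-0.1765 -0.345   0.1265] Fshelf [ 0.04  0.41 -0.57] open 0.074
toolz-vs-(-shelfx) deg -0.31 y [ 0.008 -1.     0.013] z [-0.976 -0.005  0.219] q6 1.05
tool delta to [-0.1676, -0.3384, 0.022] [ 0.0999 -0.0078 -0.0316]
{'point': [366.5, 162.5], 'score': 0.89} [ 0.4699 -0.421   0.045 ]
{'point': [206.6, 28.0], 'score': 0.75} [ 0.5745 -0.3163  0.045 ]
{'point': [242.4, 151.2], 'score': 0.61} [ 0.4905 -0.3279  0.045 ]
pred top centre [243.27244192 158.04479802]
```

View pics/w4.png

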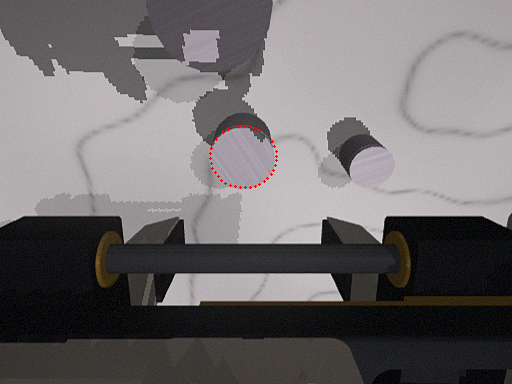

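The ring fits the middle tin's lid at (243,158), so its position is confirmed. I descend.

>>> play_rows:
  moves:
    - [[0.01,-0.004,-0.003,0.3,0.65],[0.01,-0.004,-0.003,0,0.65],[0.012,0,-0.004,0,0.65],[0.012,0,-0.004,0,0.65],[0.012,0,-0.004,0,0.65],[0.012,0,-0.004,0,0.65],[0.011,0,-0.004,0,0.65],[0.009,0,-0.003,0,0.65],[0.006,0,-0.002,0,0.65],[0,0,0,0,0.65]]

```text
time: 14.2
tool_pos: [0.4839, -0.3212, 0.0188]
tool_rot: [0.056, 1.348, 3.08]
contact_force: [-0.6, 0.5, -0.8]
opening: 0.0756
```

Run:
```python
from h import *
st([-.1676,-.3384,.022])
save(robot.read_camera('wrist'),'w5.png')
```

```text
t 14.2 tcp [ 0.4839 -0.3212  0.0188] shelf [-0.1665 -0.332   0.0188] Fshelf [-0.65  0.45 -0.8 ] open 0.0756
toolz-vs-(-shelfx) deg -0.38 y [ 0.009 -1.     0.012] z [-0.975 -0.007  0.221] q6 1.11
tool delta to [-0.1676, -0.3384, 0.022] [-0.0028  0.0065  0.0018]
```

View pics/w5.png

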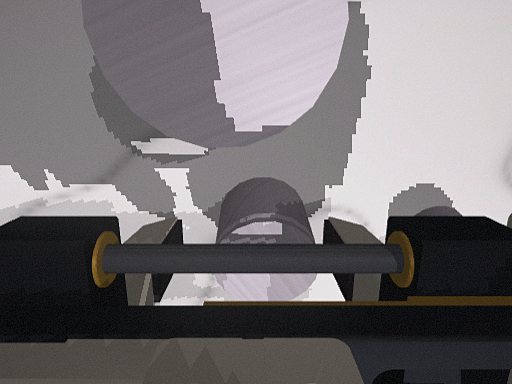

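>>> play_rows:
  moves:
    - [[-0.001,0.003,0.001,0.3,0.65],[-0.001,0.002,0,0,0.65],[0,0,0,0,0.3],[0,0,0,0,0],[0,0,0,0,0],[0,0,0,0,-0.3],[0,0,0,0,-0.3],[0,0,0,0,-0.3],[0,0,0,0,-0.3],[0,0,0,0,-0.3]]
  grip_force: 12

```text
time: 15.25
tool_pos: [0.4839, -0.3278, 0.0242]
tool_rot: [0.076, 1.352, 3.094]
contact_force: [-0.7, 0.1, 0.3]
opening: 0.0495
```

Run:
```python
from h import *
st([-.1676,-.3384,.022])
save(robot.read_camera('wrist'),'w6.png')
```

```text
t 15.25 tcp [ 0.4839 -0.3278  0.0242] shelf [-0.1657 -0.3385  0.0242] Fshelf [-0.72  0.    0.25] open 0.0495
toolz-vs-(-shelfx) deg 0.0 y [ 0.004 -1.     0.016] z [-0.976  0.     0.216] q6 1.1
tool delta to [-0.1676, -0.3384, 0.022] [ 0.0025 -0.0002  0.0014]
```

View pics/w6.png

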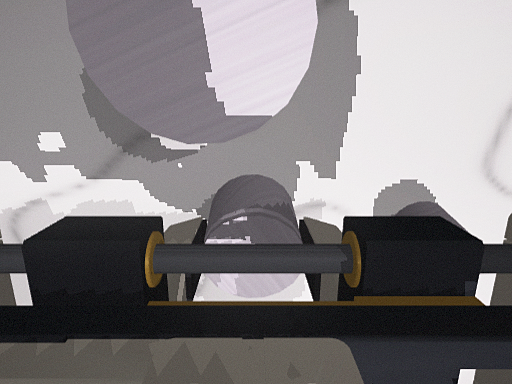

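>>> play_rows:
  moves:
    - [[-0.012,0,0.003,0,-0.3],[-0.025,0,0.006,0,-0.3],[-0.03,0,0.007,0,-0.3],[-0.03,-0.01,0.007,0,-0.3],[-0.012,-0.03,0.003,0,-0.3],[0,-0.04,0,0,-0.3],[0,-0.04,0,0,-0.3],[0,-0.04,0,0,-0.3],[0,-0.04,0,0,-0.3],[0,-0.04,0,0,-0.3]]
  grip_force: 20

```text
time: 16.3
tool_pos: [0.5128, -0.0847, 0.1443]
tool_rot: [0.087, 1.359, 3.096]
contact_force: [-0.1, 0.3, -1.2]
opening: 0.0491
```

Run:
```python
from h import *
st([-.165,0,.12])
```

```text
t 16.3 tcp [ 0.5128 -0.0847  0.1443] shelf [-0.1675 -0.0937  0.1443] Fshelf [-0.13  0.24 -1.2 ] open 0.0491
toolz-vs-(-shelfx) deg 0.54 y [-0.006 -1.     0.018] z [-0.978  0.009  0.209] q6 1.44
tool delta to [-0.165, 0, 0.12] [ 0.0217 -0.0941 -0.0067]
```

>>> play_rows:
  moves:
    - [[0,-0.034,0,-0.5,-0.3],[0,-0.026,0,0,-0.3],[0,-0.016,-0.001,0,-0.3],[0,-0.008,-0.001,0,-0.3],[0.004,-0.003,-0.001,0,-0.3],[0.006,0,-0.001,0,-0.3],[0.006,0,-0.002,0,-0.3],[0.004,0,-0.001,0,-0.3],[0,0,0,0,-0.3],[0,0,0,0,-0.3]]

```text
time: 17.3
tool_pos: [0.5262, 0.0068, 0.1241]
tool_rot: [0.077, 1.362, 3.099]
contact_force: [-0.6, 0.2, -1.1]
opening: 0.0492
```

Run:
```python
from h import *
st([-.165,0,.034])
im=robot.read_camera('wrist');save(im,'w7.png');im=robot.read_camera('top');save(im,'t7.png');
a=cv2.imread('pics/t7.png'); cv2.imwrite('pics/t7c.png',cv2.resize(a[110:260,200:330],None,fx=4,fy=4,interpolation=cv2.INTER_CUBIC))
```

```text
t 17.3 tcp [0.5262 0.0068 0.1241] shelf [-0.1657 -0.0012  0.1241] Fshelf [-0.59  0.16 -1.11] open 0.0492
toolz-vs-(-shelfx) deg -0.23 y [ 0.007 -1.     0.016] z [-0.978 -0.004  0.207] q6 1.57
tool delta to [-0.165, 0, 0.034] [ 0.088  -0.0027 -0.0193]
```

View pics/w7.png

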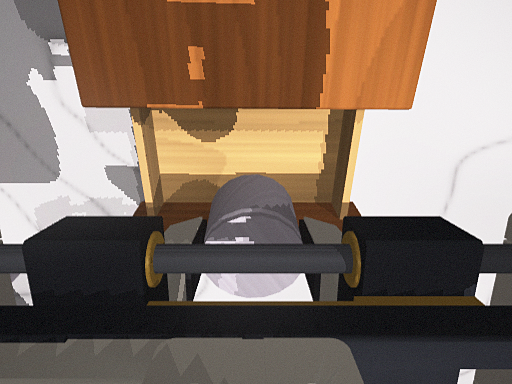

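View pics/t7c.png

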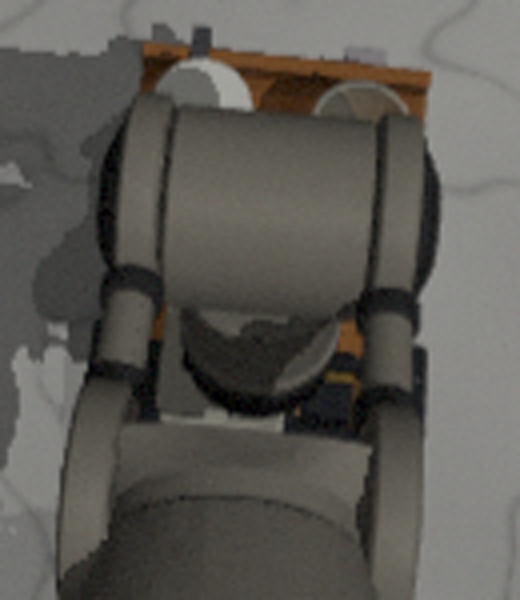

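Run:
```python
from h import *
im=robot.read_camera('scene');save(im,'s7.png');a=cv2.imread('pics/s7.png'); cv2.imwrite('pics/s7c.png',cv2.resize(a[60:260,170:370],None,fx=3,fy=3,interpolation=cv2.INTER_CUBIC))
```

```text
(no output)
```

View pics/s7c.png

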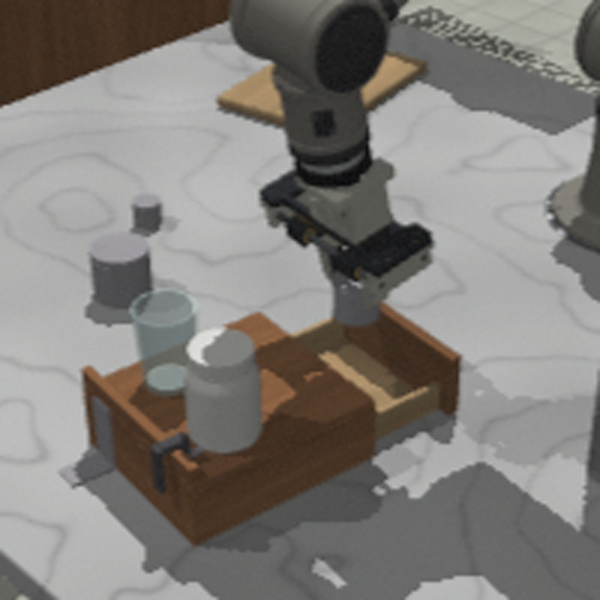

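The jar and tumbler are well clear. The tin is centred over the opening, so I lower it.

>>> play_rows:
  moves:
    - [[0.008,-0.001,-0.002,0.2,-0.3],[0.012,0,-0.003,0,-0.3],[0.014,0,-0.003,0,-0.3],[0.014,0,-0.003,0,-0.3],[0.013,0,-0.003,0,-0.3],[0.01,0,-0.002,0,-0.3],[0.006,0,-0.001,0,-0.3],[0.003,0,-0.001,0,-0.3],[0.002,0,0,0,-0.3],[0,0,0,0,-0.3]]

```text
time: 18.45
tool_pos: [0.5267, 0.0071, 0.0328]
tool_rot: [0.08, 1.362, 3.099]
contact_force: [0.6, 0.6, -0.9]
opening: 0.0491
```

Run:
```python
from h import *
st([-.165,0,.032])
```

```text
t 18.45 tcp [0.5267 0.0071 0.0328] shelf [-0.1652 -0.0009  0.0328] Fshelf [ 0.52  0.65 -0.94] open 0.0491
toolz-vs-(-shelfx) deg -0.06 y [ 0.005 -1.     0.017] z [-0.978 -0.001  0.206] q6 1.58
tool delta to [-0.165, 0, 0.032] [ 0.0007 -0.001  -0.0004]
```

>>> play_rows:
  moves:
    - [[0.0005,0,0,0,-0.3],[0.0005,0,0,0,-0.3],[0.0005,0,0,0,-0.3],[0,0,0,0,-0.3],[0,0,0,0,-0.3],[0,0,0,0,-0.3],[0,0,0,0,-0.3],[0,0,0,0,-0.3],[0,0,0,0,-0.3],[0,0,0,0,-0.3]]

```text
time: 19.45
tool_pos: [0.5276, 0.007, 0.033]
tool_rot: [0.082, 1.366, 3.101]
contact_force: [0.3, 0.0, -1.1]
opening: 0.0491
```

Run:
```python
from h import *
st([-.165,0,.032])
```

```text
t 19.45 tcp [0.5276 0.007  0.033 ] shelf [-0.1643 -0.0009  0.033 ] Fshelf [ 0.3   0.06 -1.13] open 0.0491
toolz-vs-(-shelfx) deg -0.06 y [ 0.005 -1.     0.017] z [-0.979 -0.001  0.203] q6 1.58
tool delta to [-0.165, 0, 0.032] [ 0.0011 -0.0009  0.0005]
```

>>> play_rows:
  moves:
    - [[0.001,0,0,0,-0.3],[0.001,0,0,0,-0.3],[0.001,0,0,0,-0.3],[0.001,0,0,0,-0.3],[0.001,0,0,0,-0.3],[0.001,0,0,0,-0.3],[0.001,0,0,0,-0.3],[0,0,0,0,-0.3],[0,0,0,0,-0.3],[0,0,0,0,-0.3]]

```text
time: 20.45
tool_pos: [0.528, 0.0069, 0.0324]
tool_rot: [0.083, 1.371, 3.103]
contact_force: [1.1, -1.0, 0.6]
opening: 0.0489
```

Run:
```python
from h import *
st([-.165,0,.032])
save(robot.read_camera('scene'),'s8.png');a=cv2.imread('pics/s8.png'); cv2.imwrite('pics/s8c.png',cv2.resize(a[110:230,220:350],None,fx=5,fy=5,interpolation=cv2.INTER_CUBIC))
```

```text
t 20.45 tcp [0.528  0.0069 0.0324] shelf [-0.164  -0.0009  0.0324] Fshelf [ 1.25 -0.84  0.62] open 0.0489
toolz-vs-(-shelfx) deg -0.09 y [ 0.005 -1.     0.017] z [-0.98  -0.002  0.197] q6 1.58
tool delta to [-0.165, 0, 0.032] [ 0.0006 -0.001   0.0009]
```

View pics/s8c.png

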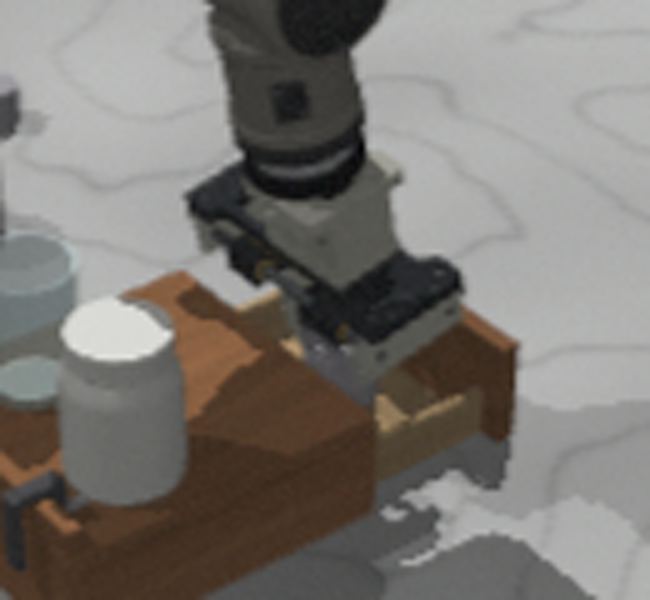

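>>> play_rows:
  moves:
    - [[0,0,0,0,0.1],[0,0,0,0,0.2],[0,0,0,0,0.4],[0,0,0,0,0.5],[0,0,0,0,0.5],[0,0,0,0,0.5],[-0.01,0,0.002,0,0.5],[-0.02,0,0.004,0,0.5],[-0.03,0,0.006,0,0.5],[-0.03,0,0.006,0,0.5]]

```text
time: 21.5
tool_pos: [0.5256, 0.0087, 0.1243]
tool_rot: [0.079, 1.361, 3.099]
contact_force: [1.3, 0.2, 0.3]
opening: 0.0688
```

Run:
```python
from h import *
st([-.26,0,.13])
save(robot.read_camera('wrist'),'w9.png')
```

```text
t 21.5 tcp [0.5256 0.0087 0.1243] shelf [-0.1666  0.0005  0.1243] Fshelf [1.27 0.4  0.32] open 0.0688
toolz-vs-(-shelfx) deg -0.08 y [ 0.005 -1.     0.017] z [-0.978 -0.001  0.207] q6 1.58
tool delta to [-0.26, 0, 0.13] [0.0138 0.0002 0.0926]
```

View pics/w9.png

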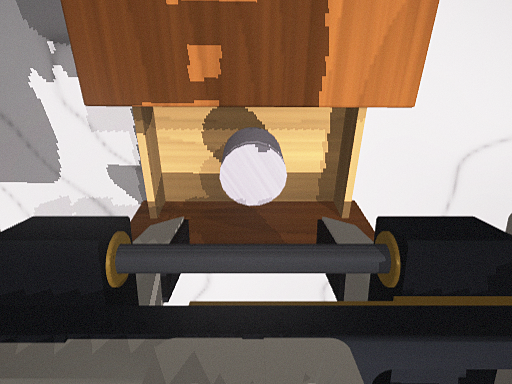

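The tin stands upright in the drawer; its lid is at (253,174). I shut the fingers, go back in front of the drawer and lower.

>>> play_rows:
  moves:
    - [[0,0,0.02,0,0.5],[0.003,0,0.03,0,0],[0.004,0,0.03,0,-1],[0.004,0,0.02,0,-1],[0.01,0,0.002,0,-1],[0.02,0,-0.003,0,-1],[0.022,0,-0.004,0,-1],[0.022,0,-0.004,0,-1],[0.012,0,-0.002,0,-1],[0.004,0,0,0,-1]]
  grip_force: 20

```text
time: 22.55
tool_pos: [0.4266, 0.0194, 0.051]
tool_rot: [0.092, 1.391, 3.111]
contact_force: [-0.7, 1.0, 0.8]
opening: 0.0025
```

Run:
```python
from h import *
st([-.244,0,.04])
save(robot.read_camera('scene'),'s10.png');a=cv2.imread('pics/s10.png'); cv2.imwrite('pics/s10c.png',cv2.resize(a[110:230,220:350],None,fx=5,fy=5,interpolation=cv2.INTER_CUBIC))
```

```text
t 22.55 tcp [0.4266 0.0194 0.051 ] shelf [-0.2661 -0.0013  0.051 ] Fshelf [-0.85  0.95  0.79] open 0.0025
toolz-vs-(-shelfx) deg -0.08 y [ 0.004 -1.     0.016] z [-0.984 -0.001  0.178] q6 1.58
tool delta to [-0.244, 0, 0.04] [ 0.0069 -0.0014 -0.0237]
```

View pics/s10c.png

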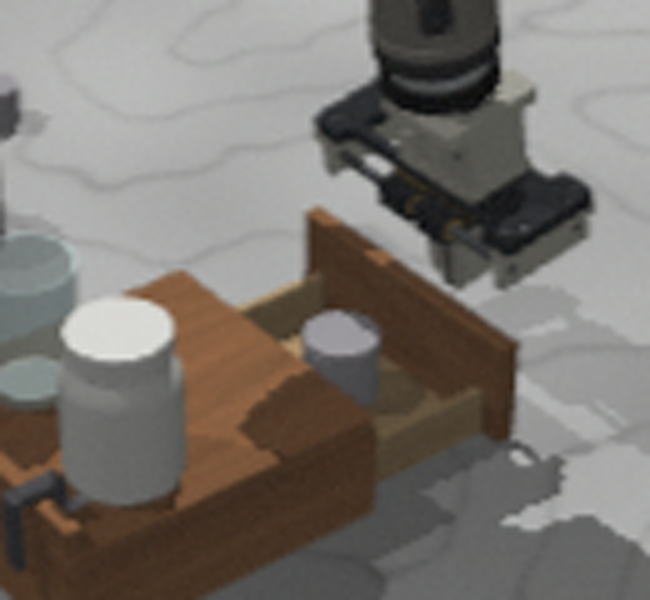

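>>> play_rows:
  moves:
    - [[0.004,-0.001,-0.004,0,-1],[0.003,0,-0.006,0,-1],[0.001,0,-0.004,0,-1],[0,0,-0.002,0,-1],[0,0,-0.002,0,-1],[0,0,-0.0015,0,-1],[0,0,-0.0015,0,-1],[0,0,-0.0015,0,-1],[0,0,-0.0015,0,-1],[0,0,-0.0015,0,-1]]

```text
time: 23.6
tool_pos: [0.4533, 0.017, 0.0396]
tool_rot: [0.093, 1.393, 3.112]
contact_force: [-2.8, -0.3, 3.0]
opening: 0.0006
```

Run:
```python
from h import *
o,p,R,M=st([-.244,0,.04])
z=(M@R[:,2]); print('finger face x at .078:',p[0]+(.078-p[2])*z[2]/-z[0]+.0095/-z[0])
```

```text
t 23.6 tcp [0.4533 0.017  0.0396] shelf [-0.2393 -0.0003  0.0396] Fshelf [-2.73 -0.63  2.99] open 0.0006
toolz-vs-(-shelfx) deg -0.09 y [ 0.004 -1.     0.016] z [-0.984 -0.001  0.176] q6 1.59
tool delta to [-0.244, 0, 0.04] [ 0.0004 -0.0003  0.0047]
finger face x at .078: -0.2228060616403948
```

>>> play_rows:
  moves:
    - [[-0.0008,0,-0.003,0,-1],[-0.0012,0,-0.005,0,-1],[-0.0015,0,-0.007,0,-1],[-0.0017,0,-0.008,0,-1],[-0.0017,0,-0.008,0,-1],[-0.0017,0,-0.008,0,-1],[-0.0017,0,-0.008,0,-1],[-0.0017,0,-0.008,0,-1],[-0.0015,0,-0.007,0,-1],[-0.0012,0,-0.005,0,-1]]

```text
time: 24.6
tool_pos: [0.513, 0.0093, 0.0402]
tool_rot: [0.087, 1.362, 3.106]
contact_force: [-7.5, 0.7, 3.7]
opening: 0.0001
```

Run:
```python
from h import *
o,p,R,M=st()
z=(M@R[:,2]); print('finger face x at .078:',p[0]+(.078-p[2])*z[2]/-z[0]+.0095/-z[0])
save(robot.read_camera('scene'),'s11.png');a=cv2.imread('pics/s11.png'); cv2.imwrite('pics/s11c.png',cv2.resize(a[110:230,220:350],None,fx=5,fy=5,interpolation=cv2.INTER_CUBIC))
```

```text
t 24.6 tcp [0.513  0.0093 0.0402] shelf [-0.1792 -0.0005  0.0402] Fshelf [-7.55 -0.23  3.74] open 0.0001
toolz-vs-(-shelfx) deg -0.1 y [ 0.005 -1.     0.018] z [-0.978 -0.002  0.206] q6 1.58
finger face x at .078: -0.161475542456862
```

View pics/s11c.png

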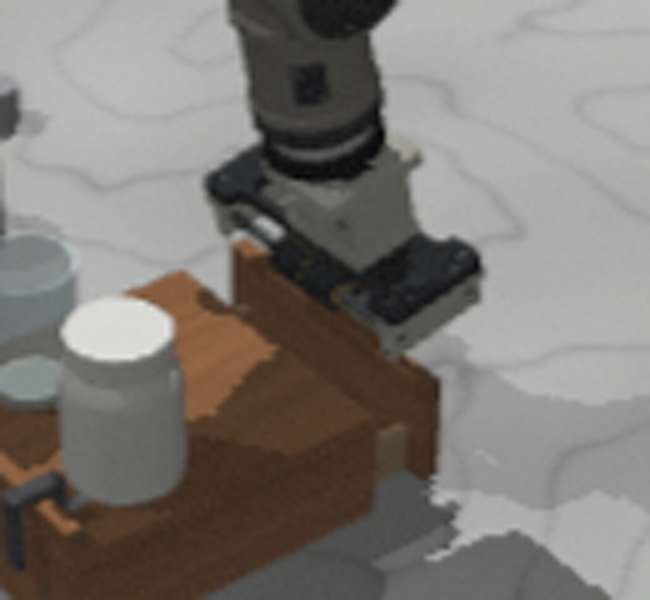

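>>> play_rows:
  moves:
    - [[-0.0014,0,-0.005,0,-1],[-0.0014,0,-0.005,0,-1],[-0.0014,0,-0.005,0,-1],[-0.0012,0,-0.004,0,-1],[-0.0012,0,-0.004,0,-1],[-0.001,0,-0.003,0,-1],[-0.001,0,-0.003,0,-1],[-0.0008,0,-0.0024,0,-1],[-0.0008,0,-0.0022,0,-1],[-0.0008,0,-0.0022,0,-1]]

```text
time: 25.65
tool_pos: [0.5384, 0.0059, 0.041]
tool_rot: [0.078, 1.323, 3.098]
contact_force: [-7.8, 0.0, 2.8]
opening: 0.0004
```

Run:
```python
from h import *
o,p,R,M=st()
z=(M@R[:,2]); print('finger face x at .078:',p[0]+(.078-p[2])*z[2]/-z[0]+.0095/-z[0])
```

```text
t 25.65 tcp [0.5384 0.0059 0.041 ] shelf [-0.1535 -0.0006  0.041 ] Fshelf [-7.71 -0.94  2.82] open 0.0004
toolz-vs-(-shelfx) deg -0.09 y [ 0.006 -1.     0.019] z [-0.97  -0.001  0.245] q6 1.58
finger face x at .078: -0.13431851925163263
```

>>> play_rows:
  moves:
    - [[-0.001,0,-0.0025,0,-1],[-0.001,0,-0.0025,0,-1],[-0.001,0,-0.0025,0,-1],[-0.001,0,-0.0025,0,-1],[-0.001,0,-0.0025,0,-1],[-0.001,0,-0.0025,0,-1],[-0.001,0,-0.0025,0,-1],[-0.001,0,-0.0025,0,-1],[-0.001,0,-0.0025,0,-1],[-0.001,0,-0.0025,0,-1]]

```text
time: 26.65
tool_pos: [0.5416, 0.0054, 0.0424]
tool_rot: [0.068, 1.256, 3.089]
contact_force: [-12.6, 0.1, 6.3]
opening: 0.0005
```

Run:
```python
from h import *
o,p,R,M=st()
z=(M@R[:,2]); print('finger face x at .078:',p[0]+(.078-p[2])*z[2]/-z[0]+.0095/-z[0])
```

```text
t 26.65 tcp [0.5416 0.0054 0.0424] shelf [-0.1503 -0.0008  0.0424] Fshelf [-12.56  -1.45   6.25] open 0.0005
toolz-vs-(-shelfx) deg -0.09 y [ 0.008 -1.     0.021] z [-0.951 -0.001  0.309] q6 1.58
finger face x at .078: -0.12873010144144106
```

>>> play_rows:
  moves:
    - [[-0.0012,0,-0.0026,0,-1],[-0.0012,0,-0.0026,0,-1],[0,0,0.005,0,-1],[0,0,0.01,0,-1],[0,0,0.015,0,-1],[0,0,0.02,0,-1],[0,0,0.03,0,-1],[0,0,0.03,0,-1],[0,0,0.02,0,-1],[0,0,0,0,-1]]

```text
time: 27.65
tool_pos: [0.4195, 0.0207, 0.0856]
tool_rot: [0.068, 1.253, 3.088]
contact_force: [-0.7, 0.5, -0.1]
opening: 0.0004
```

Run:
```python
from h import *
st()
save(robot.read_camera('scene'),'s12.png');a=cv2.imread('pics/s12.png'); cv2.imwrite('pics/s12c.png',cv2.resize(a[110:240,180:340],None,fx=4.5,fy=4.5,interpolation=cv2.INTER_CUBIC))
save(robot.read_camera('wrist'),'w12.png')
```

```text
t 27.65 tcp [0.4195 0.0207 0.0856] shelf [-0.2733 -0.0009  0.0856] Fshelf [-0.71  0.38 -0.07] open 0.0004
toolz-vs-(-shelfx) deg -0.09 y [ 0.008 -1.     0.021] z [-0.95  -0.001  0.312] q6 1.58
```

View pics/s12c.png

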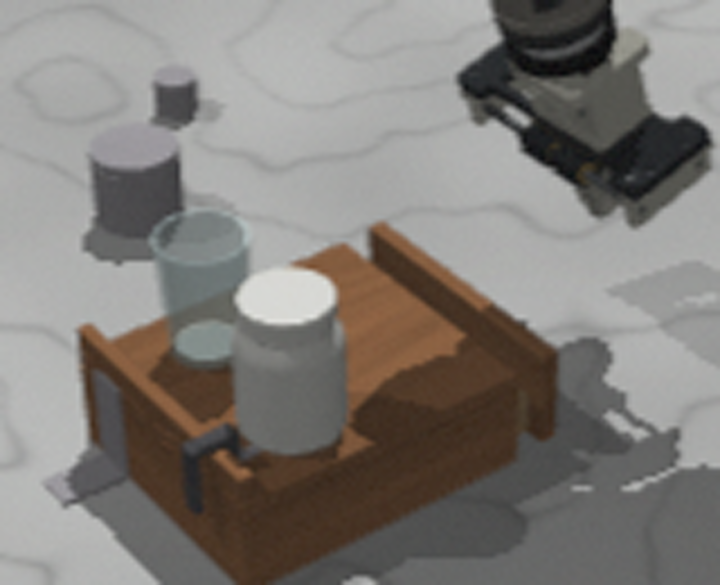

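View pics/w12.png

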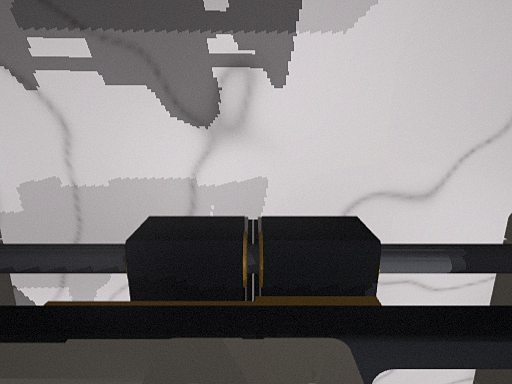

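The drawer looks shut with its usual 20 mm gap. I move farther off, wait, and compare it with the start.

>>> play_rows:
  moves:
    - [[-0.02,0,0.01,0,-1],[-0.03,0,0.01,0,-1],[-0.03,0,0.01,0,-1],[-0.02,0,0,0,-1],[0,0,0,0,-1],[0,0,0,0,-1],[0,0,0,0,-1],[0,0,0,0,-1],[0,0,0,0,-1],[0,0,0,0,-1]]

```text
time: 28.75
tool_pos: [0.4311, 0.0208, 0.1874]
tool_rot: [0.068, 1.256, 3.087]
contact_force: [-0.7, 0.7, -0.2]
opening: 0.0001
```

Run:
```python
from h import *
st()
im=robot.read_camera('scene');save(im,'s13.png');a=cv2.imread('pics/s13.png');b=cv2.imread('pics/scene0.png')
f=lambda a:cv2.resize(a[115:290,190:420],None,fx=1.7,fy=1.7)
cv2.imwrite('pics/cmp.png',np.hstack([f(b),f(a)]))
save(robot.read_camera('top'),'t13.png');a=cv2.imread('pics/t13.png');b=cv2.imread('pics/top0.png')
f=lambda a:cv2.resize(a[110:230,215:320],None,fx=3.6,fy=3.6)
cv2.imwrite('pics/cmpt.png',np.hstack([f(b),f(a)]))
for c in ['scene','top']:
  for l in ['drawer_front','tower','bowl','jar','tumbler','tin_center']: print(c,l,[(np.round(d['point'],1).tolist(),round(d['score'],2)) for d in robot.spot_in(c,l)][:3])
```

```text
t 28.75 tcp [0.4311 0.0208 0.1874] shelf [-0.2618  0.0007  0.1874] Fshelf [-0.77  0.58 -0.24] open 0.0001
toolz-vs-(-shelfx) deg -0.0 y [ 0.007 -1.     0.021] z [-0.951 -0.     0.309] q6 1.58
scene drawer_front [([284.9, 180.7], 0.84)]
scene tower [([379.2, 198.4], 0.92)]
scene bowl [([393.0, 271.1], 0.81)]
scene jar []
scene tumbler [([223.2, 172.7], 0.97)]
scene tin_center [([211.2, 148.5], 0.75)]
top drawer_front []
top tower [([153.4, 259.1], 0.6)]
top bowl [([94.9, 193.3], 0.72)]
top jar [([154.7, 259.9], 0.74), ([252.7, 140.7], 0.69)]
top tumbler [([289.3, 144.2], 0.75)]
top tin_center [([380.2, 202.7], 0.62), ([419.1, 247.5], 0.46)]
```

View pics/cmp.png

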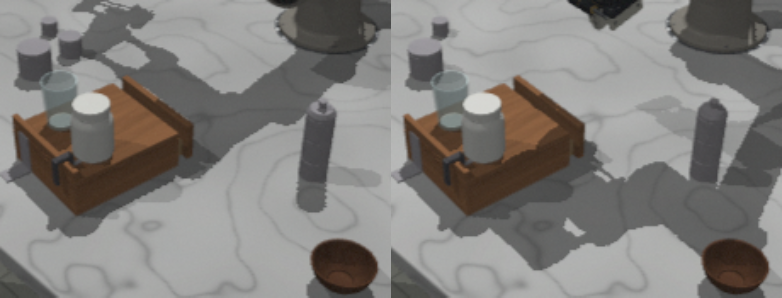

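View pics/cmpt.png

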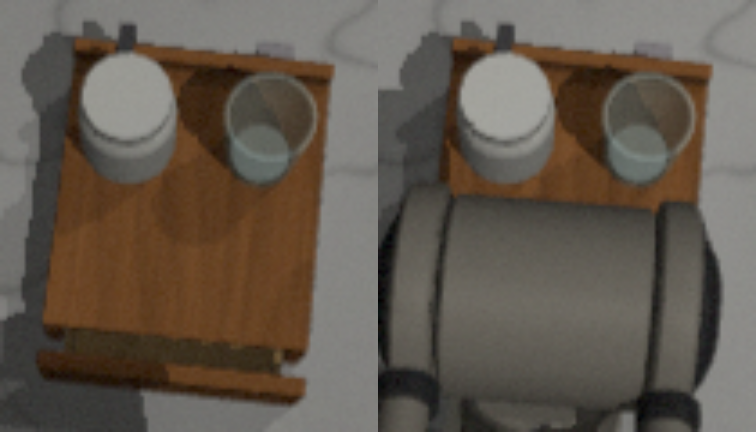

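The drawer is back at its starting place and has stayed there for more than 1.5 s. The jar, tumbler, tower and bowl look unmoved, so I hand in.

```bash
python3 -c "
from h import *
print(robot.hand_in())"
```

```text
the job is handed in; nothing more can be done
None
```

The spice tin is in the drawer and the drawer is shut on its latch. I handed the job in at about 29 s.

**What I did:**
- I pushed the drawer front in until I felt the end stop about 14 mm beyond shut, then backed off, and the drawer sprang fully out.
- I set the middle-sized tin (48 mm across as measured) upright near the middle of the open part of the drawer. I felt it touch the floor, then let go and saw it standing upright.
- I pushed the drawer home to the same end stop and backed off, and it caught.

**Last checks:** More than 1.5 s after backing off, the scene picture matches the starting one. The drawer front is within 1 px of its first position with the usual 20 mm gap. The jar, tumbler, tower and bowl are where they stood, and the arm is touching nothing.

**What fell short or couldn't be checked:**
- **Force:** The highest push I read was 12.6 N along the slide, about 14.5 N with the vertical part. I get readings only once a second, so I can't rule out short peaks between them. The last few steps of each push, just before backing off, were not read.
- **Tilt:** Pushing tilted the tool, by up to 18° at the end. The jaws stayed nearly level (about 1°), so the tin was still set upright.
- **Tin:** I couldn't see it once the drawer was shut.
- **Network misses:** In the last pictures the networks missed the jar in the scene view and the drawer front in the top view, where the arm covers it. They also marked the tower as a jar in the top view. I judged the jar and the drawer front by comparing the pictures.

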